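# Release the centrifuge rotor with its blade key

### The arm

A 7-joint arm with a two-finger parallel gripper is mounted at the origin on the work surface. World frame = base frame: x ahead of the robot, y to its left, z up, the work surface at z = 0. Lengths are in m, angles in rad, forces in N, time in s.
With the tool pointing down it reaches from about 0.35 to 0.9 m from the base axis. Payload 8.1 kg.
Tool frame: the origin (TCP) lies midway between the tips of the shut fingers; the grasp point (between the pads) lies 19 mm behind it (env.grasp_offset is the z of the grasp point in the tool frame, in m); z points along the fingers, y is the line along which they close (so a half turn about z gives the same grasp; the last joint's range is limited). The gripper opens to 85 mm and grips with 20 to 120 N. Pads are 22 mm wide; open, the fingers measure 114 mm over their backs; the gripper's body (76 mm by 85 mm) begins 54 mm behind the grasp point. The pads swing forward as they close: fully open they stand 13 mm farther back than shut.
Start: joints at [1.128, 0.434, 0.025, 1.573, -0.012, 1.134, -0.075], TCP at [0.208, -0.589, 0.231] pointing down, gripper open.
Joint ranges: [-2.62, 2.62], [-0.44, 2.09], [-1.27, 1.32], [0.08, 2.57], [-1.32, 4.46], [0.12, 2], [-2.74, 2.74]. Speed limits (rad/s): [2.22, 2.22, 3.01, 3.01, 3.14, 3.14, 3.14].

### API

Orientations are given as a 3x3 rotation matrix whose columns are the frame's x, y, z axes.
In Python, from station import readout, eyes, job_done, env gives the robot as it stands.
- The arm moves only by the shell command python3 -m inch 'ROWS'. ROWS is JSON, a list that holds one entry, the list of rows, each a list of 5 numbers: the closure, from 0 (fully open) to 1 (shut), then the shift along the tool's x, y, z normalised to -1 to 1, where 1 is 500 mm, then the turn about the tool's z normalised to -1 to 1, where 1 is 180 degrees. A call has 1 to 5 rows; each row is the pose to reach, as a shift and turn from the pose commanded when the call began, along the tool's axes at that moment, turning the shorter way round; what a row does not reach only later rows make up. A row lasts 1/8 s, in which the tool goes at most 62.5 mm and 10.7 degrees, less where a joint would pass 70% of its speed; a pose out of reach is approached as far as the arm can. A call with a number of a shift or a turn outside -1 to 1 is refused whole. A call with a gripper value outside its range is refused whole. The fingers move at their own pace and stop on an object; the grip force is fixed at half the most. Time passes only in rows, so rows that repeat a pose let the fingers close. It gives the time, the measured TCP pose, the force, the opening and the grip force at its end, in the units of the state.
- readout.observe(): the state, without advancing time (a new reading comes with each control period).
- eyes.snapshot(name): name is "scene" or "top" or "wrist"; returns (picture, depth): 480x640x3 uint8, red, green, blue; 480x640 float32, m along the optical axis (not along the pixel's ray), 0 where there is no reading.
- eyes.get_calibration(name): a dict with "camera_matrix" (3x3 intrinsics, pixels), "D" ([k1, k2, p1, p2, k3] as OpenCV has them; the pictures are not rectified), "R" (3x3) and "t" (3): a world point X has camera coordinates R X + t; the wrist camera has in their place "hand_eye" (4x4, takes a point from camera to tool coordinates, whose origin is the TCP and whose axes are the flange's). Camera axes: x right, y down, z forward; pixel columns grow to the right and rows downward; lengths in m; the calibration is good to about 2 mm. A picture is of the moment at which its call begins: read the wrist's pose just before it. get_calibration takes no time and is no camera call.
- job_done(): hands the job in; it is judged then, once.
The state is a dict: "time_s": time; "joint_positions": joint angles; "joint_vel": joint speeds; "joint_torque": joint torques, N m; "position": TCP position; "eef_rot": TCP orientation; "wrist_force": force on the tool from outside, world axes, zero at the start; "moment": the same for the moment, N m; "gripper_width": finger opening in m; "gripper_force": force on a finger pad.
Only numpy, scipy, OpenCV 4.12 (cv2) and the standard library are available. Lean on these libraries where they do the work, as an engineer would, in place of code of your own. Each camera call takes 0.05 s, during which the arm holds its last target. There are 200 camera calls.

### The job

The benchtop centrifuge's rotor has to come out for cleaning. Take the blue T-handle key from the stand, set it fully home in the slotted nut at the bottom of the rotor's hub, and turn the nut anticlockwise (seen from above) with it until the slot lines up with the red release marks on the rotor; a little past them does no harm. Let go and leave the key standing upright, fully home in the nut, for the technician; leave the yellow key in the stand.

Things in the scene. Friction and masses are not known exactly. Their poses are not given: they have to be found in the camera images.
- blade_key: Upright steel T-key, BLUE bar, 0.2 kg, loose in a stand hole. Origin: blade's lower end on its axis; z up, x along blade and bar (end for end alike). Heights above origin in mm: blade 32 (x) x 8 (y), 0-16, lowest 4 only 26 x 5; shaft 12 thick; flange 60 across, 42-48, rests on stand, later on hub; bar 74 (x) x 14 (y) x 16 high, centre at 92. Grip bar's long sides; lift 50+ to clear stand
- pin_key: Wrong key, to be left alone: same size and axes, YELLOW bar, round pin for a blade; origin at the pin's lower end. Both keys stand in a fixed grey stand, 90 x 210 x 60 mm high, holes 48 mm wide, 100 mm apart; either key may be in either hole. Key origins start 18 mm above the table, bars roughly across the stand's long side
- nut_slot (a point): Slot floor centre on the rotor axis, 96 mm above table; z up, x along slot. Yellow nut: slot 16 wide, 14 deep, open-ended, in a well 46 across, nut top 30 below the top of the 90 mm silvery hub (hub top 140 above table). White centrifuge, fixed, 250 x 270, top 150. Key home: flange flat on hub, key origin 2 above this point. Play: 4 mm sideways, 14 degrees of turn, so turn key 14 degrees extra
- rotor_nut (a joint): Nut angle in the rotor, rad, growing anticlockwise seen from above. 0: slot in line with the two red release marks on hub and rotor (released). Starts locked at -1.15 to -0.85; stays where left (friction 0.12 N m); hard stop at +0.5. The rotor itself is fixed

How it is judged:
On the way, in this order (a step that is already met when the one before it is completed fails the run):
1. the blue key is fully home in the slot while the nut is still locked (horizontal distance between blade_key and nut_slot below 0.012 m and z of blade_key in the frame of nut_slot below 0.009 m and value of joint rotor_nut below -0.4 rad), for 0.1 s.
2. the nut is turned to the release marks (at most 20 degrees short) with the blue key in its slot (value of joint rotor_nut above -0.35 rad and horizontal distance between blade_key and nut_slot below 0.012 m and z of blade_key in the frame of nut_slot below 0.009 m), for 0.1 s.
At the end, for the whole second after the job is handed in: The nut is at the release marks or past them (at most 20 degrees, 0.35 rad, short); the blue key stands at rest in the slot, released, within 12 mm of the rotor axis, its lower end less than 9 mm above the slot floor, tilted less than 10 degrees; the yellow key is within 30 mm of where it was (all of step 2 and angle between blade_key's own z axis and vertical below 0.17 rad and linear speed of blade_key below 0.03 m/s and distance of pin_key from where it was at the start of the episode below 0.03 m); the robot touches nothing.
It fails at once if the yellow key is taken from its place (moved more than 30 mm) (distance of pin_key from where it was at the start of the episode above 0.03 m).
It also fails if it takes over 48 s, if anything falls off the work surface, if the arm or the gripper's body presses on something with over 40 N, if the wrist force passes 120 N, or if a joint passes its speed limit or range.

## Working session

There is one attempt and no reset: what is moved stays moved. The work goes in short steps, Python scripts to look and compute and a shell command to move; the robot and the scene stay as the last step left them, time stands still between calls to the robot, and variables do not carry over. Pictures are saved under pics/ and viewed, at most 10 in all, crops included, and the job is handed in when it is done.

```bash
ls; mkdir -p pics; cat > h.py <<'E'
import numpy as np, cv2
from station import readout, eyes, env
def cam(name):
    c=eyes.get_calibration(name); K=np.array(c["camera_matrix"]);D=np.array(c["D"])
    if "hand_eye" in c:
        s=readout.observe();H=np.array(c["hand_eye"]);Rt=np.array(s["eef_rot"])
        Rwc=Rt@H[:3,:3];o=Rt@H[:3,3]+np.array(s["position"])
    else:
        R=np.array(c["R"]);Rwc=R.T;o=-R.T@np.array(c["t"]).ravel()
    return K,D,Rwc,o
def ray(C,uv):
    K,D,R,o=C
    p=cv2.undistortPoints(np.array(uv,float).reshape(-1,1,2),K,D).reshape(-1,2)
    return np.c_[p,np.ones(len(p))]@R.T
def plane(C,uv,z):
    d=ray(C,uv);return C[3]+d*((z-C[3][2])/d[:,2])[:,None]
def proj(C,X):
    K,D,R,o=C
    return cv2.projectPoints((np.atleast_2d(X)-o)@R,np.zeros(3),np.zeros(3),K,D)[0].reshape(-1,2)
def cloud(C,dep):
    v,u=np.mgrid[:480,:640]
    d=ray(C,np.c_[u.ravel(),v.ravel()])
    return (C[3]+d*dep.reshape(-1,1)).reshape(480,640,3)
def tri(C1,u1,C2,u2):
    a=ray(C1,[u1])[0];b=ray(C2,[u2])[0]
    s=np.linalg.lstsq(np.c_[a,-b],C2[3]-C1[3],rcond=None)[0]
    p=C1[3]+a*s[0];q=C2[3]+b*s[1];return (p+q)/2,np.linalg.norm(p-q)
E
python3 - <<'E'
from h import *
s=readout.observe();print(s["time_s"],s["position"],s["eef_rot"],s["gripper_width"],env.grasp_offset)
for n in("scene","top"):
    C=cam(n);im,d=eyes.snapshot(n);cv2.imwrite(f"pics/{n}0.png",im[:,:,::-1]);np.savez(f"{n}0.npz",im=im,d=d);print(n,C[3])
E
```

```text
pics
0.0 [ 0.20807547 -0.58879938  0.23051816] [[ 9.42845895e-01  3.33228358e-01 -6.91895915e-04]
 [ 3.33229035e-01 -9.42844787e-01  1.45548881e-03]
 [-1.67340308e-04 -1.60286146e-03 -9.99998701e-01]] 0.08559089247624697 -0.0187
scene [1.02266952 0.07581313 0.83595766]
top [ 0.35506067 -0.05132809  0.95054152]
```

View pics/scene0.png

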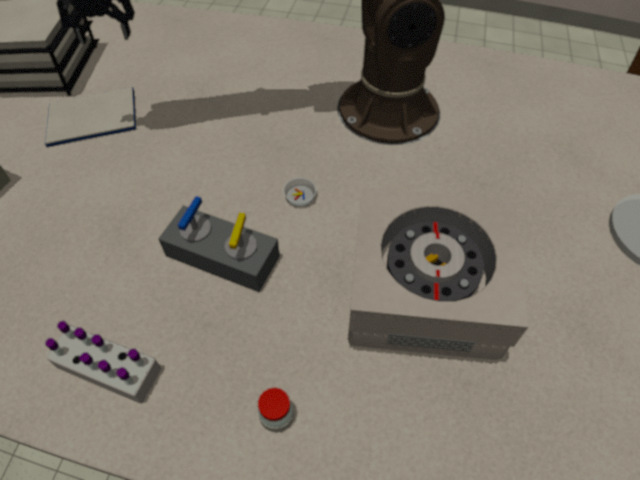

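View pics/top0.png

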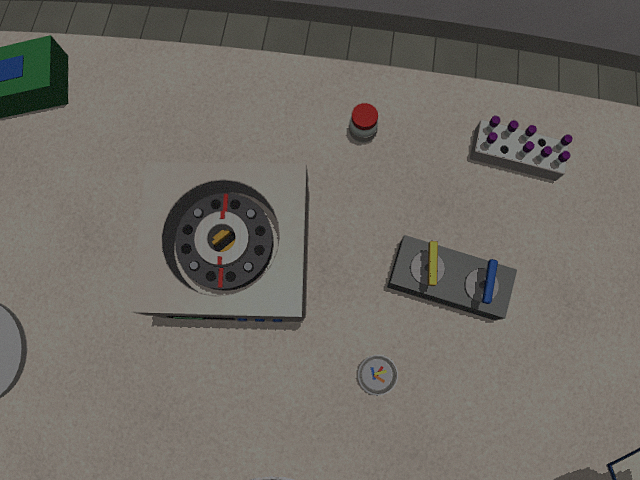

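The scene view shows the blue bar at (190,212), the yellow bar at (237,230) and the hub at (437,255). In the top view the blue bar is at (490,282), the yellow bar at (433,262) and the hub at (222,238), with the red marks at (225,205) and (221,272). Next I measure these.

```bash
cat > m1.py <<'E'
from h import *
def blob(im,lo,hi,roi):
    x0,x1,y0,y1=roi
    m=cv2.inRange(cv2.cvtColor(im,cv2.COLOR_RGB2HSV),lo,hi);k=np.zeros_like(m);k[y0:y1,x0:x1]=m[y0:y1,x0:x1]
    n,l,st,c=cv2.connectedComponentsWithStats(k);i=1+np.argmax(st[1:,4]);return l==i,c[i]
B=((100,120,40),(130,255,255));Y=((20,140,60),(35,255,255))
if __name__=="__main__":
    S=np.load("scene0.npz");T=np.load("top0.npz");CS=cam("scene");CT=cam("top")
    for nm,c,rs,rt in(("blue",B,(150,220,180,240),(460,520,240,320)),("yel",Y,(220,260,200,260),(410,450,230,300))):
        ms,cs=blob(S["im"],*c,rs);mt,ct=blob(T["im"],*c,rt)
        print(nm,ms.sum(),mt.sum(),cs,ct,"tri",tri(CS,cs,CT,ct))
        P=cloud(CT,T["d"])[mt];P=P[P[:,2]>np.percentile(P[:,2],90)-.006]; print(" depth",P.mean(0),P.min(0),P.max(0))
        r=cv2.minAreaRect(np.argwhere(mt)[:,::-1].astype(np.float32));bx=plane(CT,cv2.boxPoints(r),.118)
        e=[bx[1]-bx[0],bx[2]-bx[1]];e.sort(key=np.linalg.norm);print(" c@.118",bx.mean(0),"sz",[np.linalg.norm(v) for v in e],"ang",np.degrees(np.arctan2(e[1][1],e[1][0])))
    # red marks in both views
    for n,Z,C,roi in(("scene",S,CS,(400,480,215,305)),("top",T,CT,(200,250,185,295))):
        hsv=cv2.cvtColor(Z["im"],cv2.COLOR_RGB2HSV);m=((hsv[...,0]<8)|(hsv[...,0]>172))&(hsv[...,1]>150)&(hsv[...,2]>60)
        k=np.zeros_like(m);x0,x1,y0,y1=roi;k[y0:y1,x0:x1]=m[y0:y1,x0:x1]
        _,l,st,c=cv2.connectedComponentsWithStats(k.astype(np.uint8));g=[i for i in range(1,len(st)) if st[i,4]>8];P=cloud(C,Z["d"])
        for i in g:print(n,"red",st[i,4],c[i],np.median(P[l==i],0))
        # hub: white-ish disc at z~.14
        q=(P[...,2]>.132)&(P[...,2]<.147)&(Z["im"].min(2)>110);print(" hub cand",q.sum())
        k=np.zeros(q.shape,np.uint8);k[y0:y1,x0-10:x1+10]=q[y0:y1,x0-10:x1+10];cs,_=cv2.findContours(k,0,1);cc=max(cs,key=cv2.contourArea)
        w=plane(C,cc.reshape(-1,2),.14)[:,:2].astype(np.float32);print(" hub",cv2.minEnclosingCircle(w),"z",np.median(P[k>0],0))
E
python3 m1.py
```

```text
blue 286 360 [189.04895105 213.29020979] [489.87777778 281.15555556] tri (array([ 0.50825041, -0.29898809,  0.10703561]), np.float64(0.00020360901395186876))
 depth [ 0.50598226 -0.29512466  0.12194072] [ 0.35506067 -0.30556862  0.11550435] [ 0.54320563 -0.05132809  0.95054152]
 c@.118 [ 0.50664344 -0.29537486  0.118     ] sz [np.float64(0.015426604083989767), np.float64(0.07446301596268398)] ang -4.277951344093054
yel 292 255 [236.84931507 230.54109589] [432.89411765 262.15686275] tri (array([ 0.52634865, -0.1995049 ,  0.10914646]), np.float64(0.0009485543866759558))
 depth [ 0.52451013 -0.19820879  0.11932185] [ 0.48743687 -0.20668641  0.1156791 ] [ 0.56004209 -0.18974681  0.12353415]
 c@.118 [ 0.52442268 -0.19865774  0.118     ] sz [np.float64(0.01342306407848507), np.float64(0.0719554533537245)] ang -174.2365267224991
scene red 65 [435.56923077 228.70769231] [0.44916993 0.14274854 0.12443259]
scene red 13 [437.53846154 272.76923077] [0.55174968 0.15424947 0.14092287]
scene red 83 [436. 291.] [0.57539184 0.15739887 0.12363681]
 hub cand 1736
 hub ((0.5147451758384705, 0.14961525797843933), 0.04377714544534683) z [0.51759713 0.15156419 0.13942704]
top red 95 [224.22105263 205.35789474] [0.56906022 0.15650815 0.12720031]
top red 27 [219.22222222 260.22222222] [0.47490469 0.14479872 0.14228624]
top red 78 [220.24358974 276.98717949] [0.4497561  0.14184123 0.12612324]
 hub cand 1509
 hub ((0.5124790072441101, 0.1496405452489853), 0.04409882798790932) z [0.51132097 0.14864222 0.14133686]
```

Heights and sizes check out: bar top about 0.118, hub about 0.140. The blue key's axis is near (0.507,-0.296), the rotor's near (0.513,0.150), and the marks lie at about 7°. I start moving to above the blue key.

```bash
cat > go.py <<'E'
import sys
from h import *
# go.py x y z yawdeg : rows deltas (normalised)
x,y,z,w=map(float,sys.argv[1:5]);s=readout.observe();R=np.array(s["eef_rot"])
d=R.T@(np.array([x,y,z])-s["position"]);yaw=np.degrees(np.arctan2(R[1,0],R[0,0]))
t=-(w-yaw);print("t",s["time_s"],"pos",np.round(s["position"],4),"yaw",round(yaw,2),"tilt",round(R[2,2],5),"w",round(s["gripper_width"],4),"F",np.round(s["wrist_force"],1),"j7",round(s["joint_positions"][6],2))
print("delta",np.round(d/.5,4),"turn",round(((t+180)%360-180)/180,4))
E
python3 -m inch '[[[0,0.1,-0.05,0,0.03],[0,0.2,-0.1,0,0.06],[0,0.3,-0.14,0,0.1],[0,0.4,-0.19,0,0.132],[0,0.5,-0.235,0,0.132]]]'; python3 go.py .507 -.296 .23 -4.3
```

```text
time_s: 0.72
position: [0.4058, -0.3935, 0.2311]
eef_rot: [[0.997, -0.076, -0.0], [-0.076, -0.997, 0.0], [-0.0, -0.0, -1.0]]
wrist_force: [1.0, -0.8, 1.1]
gripper_width: 0.0856
gripper_force: 0.0
t 0.725 pos [ 0.4058 -0.3935  0.2311] yaw -4.38 tilt -1.0 w 0.0856 F [ 1.  -0.8  1.1] j7 -0.96
delta [ 0.1869 -0.21    0.0021] turn -0.0004
```

```bash
python3 -m inch '[[[0,0.1,-0.11,0,0],[0,0.187,-0.21,0,0],[0,0.187,-0.21,0,0],[0,0.187,-0.21,0,0]]]' >/dev/null; python3 go.py .507 -.296 .23 -4.3
python3 - <<'E'
from h import *
from m1 import blob,B
C=cam("wrist");im,d=eyes.snapshot("wrist");cv2.imwrite("pics/w1.png",im[:,:,::-1]);np.savez("w1.npz",im=im,d=d)
print(C[3],C[2][:,2])
try:
    m,c=blob(im,*B,(0,640,0,480));print(m.sum(),c)
    r=cv2.minAreaRect(np.argwhere(m)[:,::-1].astype(np.float32));print(r)
    P=cloud(C,d)[m];print(np.median(P,0),np.percentile(P,[2,98],axis=0))
except Exception as e:print(e)
E
```

```text
t 1.225 pos [ 0.5063 -0.2966  0.2309] yaw -4.16 tilt -1.0 w 0.0852 F [-1.4 -0.7 -0.5] j7 -1.21
delta [ 0.0013 -0.0014  0.0017] turn 0.0008
[ 0.58104673 -0.30234337  0.37410819] [-0.29425108  0.02245024 -0.95546444]
1584 [320.69255051 228.43308081]
((321.0, 229.0), (92.0, 18.0), 90.0)
[ 0.51150506 -0.29640135  0.11832448] [[ 0.47452933 -0.30394856  0.1158899 ]
 [ 0.54376769 -0.28889549  0.11970904]]
```

View pics/w1.png

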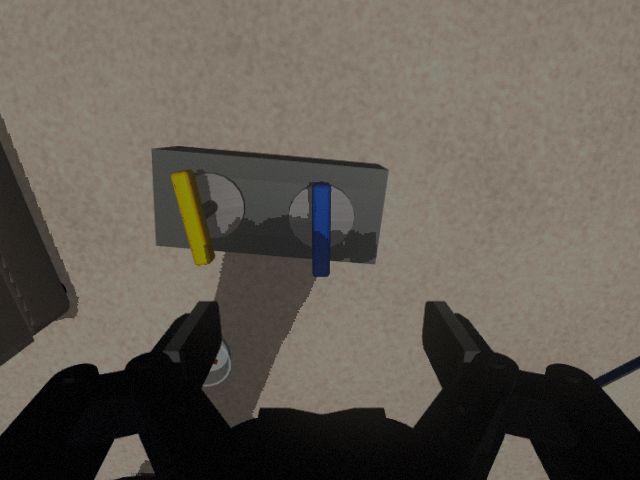

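The blue bar is vertical in the wrist picture at (321,229), so the yaw is right, and its top is 0.118 as given. I descend and grip.

```bash
python3 -m inch '[[[0,0.005,-0.001,0.1,0],[0,0.005,-0.001,0.2,0],[0,0.005,-0.001,0.281,0],[0,0.005,-0.001,0.281,0],[1,0.005,-0.001,0.281,0]]]' | head -3; python3 -m inch '[[[1,0,0,0,0],[1,0,0,0,0],[1,0,0,0,0],[1,0,0,0,0],[1,0,0,0,0]]]'; python3 go.py .509 -.296 .24 -4.2
```

```text
time_s: 1.9
position: [0.5084, -0.2989, 0.0924]
eef_rot: [[0.997, -0.077, 0.001], [-0.077, -0.997, -0.001], [0.001, 0.001, -1.0]]
time_s: 2.52
position: [0.5089, -0.2972, 0.0915]
eef_rot: [[0.997, -0.075, 0.001], [-0.075, -0.997, -0.0], [0.001, 0.0, -1.0]]
wrist_force: [-1.1, 1.7, 6.6]
gripper_width: 0.0131
gripper_force: 61.4
t 2.525 pos [ 0.5089 -0.2972  0.0915] yaw -4.28 tilt -1.0 w 0.0131 F [-1.1  1.7  6.6] j7 -1.23
delta [ 0.0003 -0.0023 -0.297 ] turn -0.0004
```

Gripped at 13 mm with 61 N. I lift and carry, turning anticlockwise toward about 125°, to a hover offset from the rotor.

```bash
python3 -m inch '[[[1,0,0,-0.1,0],[1,0,0,-0.2,0],[1,0,0,-0.3,0],[1,0,0,-0.38,0],[1,0,-0.08,-0.38,-0.05]]]' | tail -3;python3 go.py .565 .076 .275 125
```

```text
wrist_force: [0.4, 2.3, -3.1]
gripper_width: 0.0132
gripper_force: 60.2
t 3.15 pos [ 0.512  -0.2608  0.284 ] yaw 4.54 tilt -0.99998 w 0.0132 F [ 0.4  2.3 -3.1] j7 -1.14
delta [ 0.1588 -0.6632  0.0156] turn -0.6692
```

```bash
python3 -m inch '[[[1,0.03,-0.1,0,-0.055],[1,0.06,-0.2,0,-0.11],[1,0.09,-0.3,0,-0.165],[1,0.12,-0.4,0,-0.22],[1,0.15,-0.5,0,-0.28]]]' | tail -3;python3 go.py .565 .076 .275 125
```

```text
wrist_force: [0.4, 0.5, -2.5]
gripper_width: 0.0128
gripper_force: 60.2
t 3.775 pos [ 5.655e-01 -5.000e-04  2.805e-01] yaw 55.38 tilt -1.0 w 0.0128 F [ 0.4  0.5 -2.5] j7 -0.81
delta [ 0.1253 -0.0877  0.0109] turn -0.3868
```

```bash
python3 -m inch '[[[1,0.03,-0.02,0,-0.055],[1,0.06,-0.04,0,-0.11],[1,0.09,-0.06,0,-0.165],[1,0.12,-0.085,0,-0.22],[1,0.126,-0.088,0,-0.28]]]' | tail -3;python3 -m inch '[[[1,0,0,0,-0.055],[1,0,0,0,-0.107],[1,0,0,0,-0.107]]]' >/dev/null; python3 go.py .565 .076 .275 125
python3 - <<'E'
from h import *
C=cam("wrist");im,d=eyes.snapshot("wrist");cv2.imwrite("pics/w2.png",im[:,:,::-1]);np.savez("w2.npz",im=im,d=d)
s=readout.observe();np.savez("w2c.npz",K=C[0],D=C[1],R=C[2],o=C[3])
print(proj(C,[.513,.15,.11]))
E
```

```text
wrist_force: [0.8, -1.2, -2.3]
gripper_width: 0.0128
gripper_force: 60.2
t 4.775 pos [0.5654 0.0746 0.2803] yaw 124.59 tilt -1.0 w 0.0133 F [-0.4  0.3 -2.1] j7 0.17
delta [0.0028 0.0009 0.0106] turn -0.0023
[[321.40828259 112.12114416]]
```

View pics/w2.png

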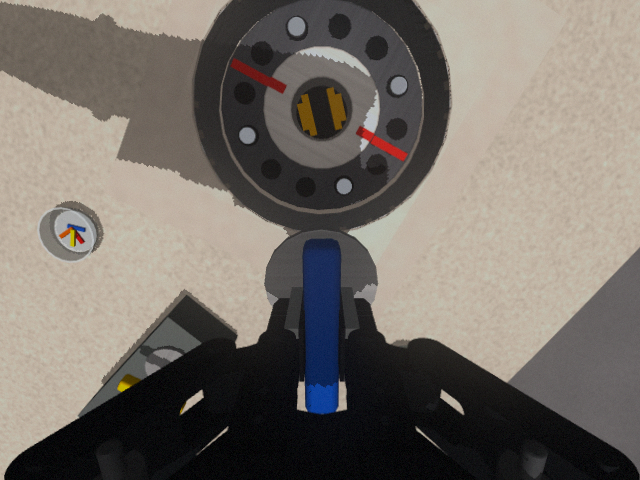

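The picture shows the nut's two yellow jaws at about (308,117) and (337,107), with the slot nearly vertical in the image. The well centre is near (322,109), the red marks lie at (258,75) and (383,143), and the key is held straight at (322,320).

```bash
cat > m2.py <<'E'
from h import *
z=np.load("w2.npz");c=np.load("w2c.npz");C=(c["K"],c["D"],c["R"],c["o"]);im=z["im"];hsv=cv2.cvtColor(im,cv2.COLOR_RGB2HSV)
P=cloud(C,z["d"])
m=cv2.inRange(hsv,(15,120,60),(35,255,255));m[170:]=0;m[:, :280]=0;m[:,370:]=0
n,l,st,ce=cv2.connectedComponentsWithStats(m)
g=sorted([i for i in range(1,n) if st[i,4]>40],key=lambda i:ce[i][0]);W=[]
for i in g:
    a,b=cv2.findContours((l==i).astype(np.uint8),0,1)
    q=np.argwhere(l==i)[:,::-1];w=plane(C,q,.11);W.append(w);print("jaw",st[i,4],ce[i],w.mean(0),"depth",np.median(P[l==i],0))
    # inner edge: per row extreme
    rows=np.unique(q[:,1]);e=np.array([[ (q[q[:,1]==r,0].max() if i==g[0] else q[q[:,1]==r,0].min()),r] for r in rows[3:-3]])
    vx,vy,_,_=cv2.fitLine(plane(C,e,.11)[:,:2].astype(np.float32),cv2.DIST_HUBER,0,.01,.01).ravel();print(" inner edge ang",np.degrees(np.arctan2(vy,vx))%180)
A=np.vstack(W);print("nut centre (mid of jaws)",(W[0].mean(0)+W[-1].mean(0))/2,"circ",cv2.minEnclosingCircle(A[:,:2].astype(np.float32)))
v=W[-1].mean(0)-W[0].mean(0);print("slot ang by centroids",(np.degrees(np.arctan2(v[1],v[0]))+90)%180)
r=cv2.inRange(hsv,(0,150,60),(8,255,255))|cv2.inRange(hsv,(172,150,60),(180,255,255));r[200:]=0
n,l,st,ce=cv2.connectedComponentsWithStats(r)
L=[]
for i in range(1,n):
    if st[i,4]>30: p=plane(C,[ce[i]],np.median(P[l==i][:,2]))[0];L.append(p);print("red",st[i,4],ce[i],p)
v=L[1]-L[0];print("mark ang",np.degrees(np.arctan2(v[1],v[0]))%180,"mid",(L[0]+L[1])/2)
# hub: region at z .135-.146 within 60mm
q=(abs(P[...,2]-.1405)<.005)&(np.hypot(P[...,0]-.513,P[...,1]-.15)<.055)&(np.arange(480)[:,None]<215)
k,_=cv2.findContours(cv2.morphologyEx(q.astype(np.uint8),cv2.MORPH_OPEN,np.ones((3,3))),0,1);k=max(k,key=cv2.contourArea).reshape(-1,2)
(a,b),ax,_=cv2.fitEllipse(plane(C,k,.14)[:,:2].astype(np.float32));print("hub",a,b,ax,np.median(P[q][:,2]))
q=(P[...,2]>.05)&(P[...,2]<.13)&(np.hypot(P[...,0]-.513,P[...,1]-.15)<.03);kk=np.argwhere(q)[:,::-1]
k,_=cv2.findContours(q.astype(np.uint8),0,1);k=max(k,key=cv2.contourArea).reshape(-1,2)
(a,b),ax,_=cv2.fitEllipse(plane(C,k,.14)[:,:2].astype(np.float32));print("well@.14",a,b,ax)
# key in hand: bar angle
from m1 import B
mb=cv2.inRange(hsv,*B);mb[:230]=0;kb=P[(mb>0)];kb=kb[kb[:,2]>.26];print("bar top z",np.median(kb[:,2]),"c",(np.percentile(kb,2,axis=0)+np.percentile(kb,98,axis=0))/2)
vx,vy,x0,y0=cv2.fitLine(kb[:,:2].astype(np.float32),cv2.DIST_HUBER,0,.01,.01).ravel();print("bar ang",np.degrees(np.arctan2(vy,vx))%180,x0,y0)
E
python3 m2.py
```

```text
jaw 477 [306.41090147 114.9769392 ] [0.50385218 0.14082853 0.11      ] depth [0.50347494 0.14045894 0.11067497]
 inner edge ang 138.07162
jaw 501 [336.1257485  107.48303393] [0.52117763 0.16009285 0.11      ] depth [0.5215238  0.16040022 0.11072028]
 inner edge ang 138.47313
nut centre (mid of jaws) [0.5125149  0.15046069 0.11      ] circ ((0.5127870440483093, 0.1503235548734665), 0.021887684240937233)
slot ang by centroids 138.0332220443687
red 545 [257.68990826  75.53211009] [0.45663473 0.14354896 0.12589575]
red 496 [381.34274194 143.50201613] [0.5680352  0.15722919 0.1260956 ]
mark ang 7.001000717819804 mid [0.51233496 0.15038907 0.12599567]
hub 0.5126137137413025 0.15013760328292847 (0.08823578804731369, 0.08878634870052338) 0.14065392068111798
well@.14 0.5129039883613586 0.14997375011444092 (0.043774932622909546, 0.04394049197435379)
bar top z 0.3072357589760034 c [0.56352647 0.07608974 0.30437635]
bar ang 124.57329 0.56189775 0.07883996
```

Slot at 138.1°, marks at 7.0° (so nut ≈ −0.86 rad, in range), axis (0.5127,0.1502), nut top 0.1107 and hub 0.1407, all consistent with the text. I align above the rotor and then descend.

```bash
python3 go.py .5130 .1500 .28 138.1; python3 -m inch '[[[1,0.05,0,0,-0.04],[1,0.1,0,0,-0.075],[1,0.183,0.001,0,-0.075],[1,0.183,0.001,0,-0.075]]]' >/dev/null;  python3 go.py .5128 .1500 .19 138.1
```

```text
t 4.825 pos [0.5655 0.0746 0.2804] yaw 124.43 tilt -1.0 w 0.0127 F [-0.5 -0.6 -3. ] j7 0.17
delta [ 0.1838 -0.0014  0.0009] turn -0.0759
t 5.325 pos [0.512  0.1538 0.2812] yaw 138.25 tilt -1.0 w 0.0131 F [ 0.   0.  -2.9] j7 0.24
delta [-0.0064 -0.0048  0.1824] turn 0.0009
```

```bash
python3 -m inch '[[[1,-0.006,-0.004,0.06,0],[1,-0.006,-0.004,0.12,0],[1,-0.006,-0.004,0.16,0],[1,-0.006,-0.004,0.16,0]]]' |tail -4;  python3 go.py .5128 .1500 .1715 138.1
```

```text
eef_rot: [[-0.743, 0.669, -0.003], [0.669, 0.743, -0.001], [0.001, -0.003, -1.0]]
wrist_force: [0.0, -0.1, -1.6]
gripper_width: 0.0132
gripper_force: 60.1
t 5.825 pos [0.5144 0.1458 0.1994] yaw 137.98 tilt -0.99999 w 0.0132 F [ 0.  -0.1 -1.6] j7 0.19
delta [0.0078 0.0043 0.0559] turn -0.0007
```

```bash
python3 -m inch '[[[1,0,0,0,0],[1,0,0,0,0]]]' >/dev/null;  python3 go.py .5128 .1500 .1715 138.1; python3 -c "
from h import *
for i in range(1): print(readout.observe()['joint_vel'])"
```

```text
t 6.075 pos [0.5157 0.1471 0.2018] yaw 138.1 tilt -1.0 w 0.0128 F [-0.1 -1.  -2.5] j7 0.19
delta [0.0082 0.0004 0.0607] turn 0.0
[ 9.25165602e-04 -6.34335289e-05 -9.28784323e-04  4.98342815e-03
  3.22144205e-05 -1.62199252e-03  1.40114019e-03]
```

```bash
python3 -m inch '[[[1,0.008,0.0004,0,0],[1,0.008,0.0004,0,0],[1,0.008,0.0004,0,0]]]' >/dev/null;  python3 go.py .5128 .1500 .1715 138.1
```

```text
t 6.45 pos [0.5122 0.1498 0.2009] yaw 138.15 tilt -1.0 w 0.013 F [-0.5  0.8 -1.6] j7 0.18
delta [-0.0006  0.0011  0.0589] turn 0.0003
```

```bash
python3 -m inch '[[[1,-0.001,0.001,0.02,0],[1,-0.001,0.001,0.035,0],[1,-0.001,0.001,0.05,0],[1,-0.001,0.001,0.057,0],[1,-0.001,0.001,0.057,0]]]' |tail -4;  python3 go.py .5128 .1500 .1715 138.1
```

```text
eef_rot: [[-0.745, 0.667, -0.0], [0.667, 0.745, -0.0], [0.0, -0.0, -1.0]]
wrist_force: [-0.0, -0.3, -1.9]
gripper_width: 0.0128
gripper_force: 60.2
t 7.075 pos [0.5128 0.1498 0.1721] yaw 138.15 tilt -1.0 w 0.0128 F [-0.  -0.3 -1.9] j7 0.16
delta [0.0003 0.0002 0.0012] turn 0.0003
```

No resistance, so the blade is in the slot. I lower a bit more to seat the flange.

```bash
python3 -m inch '[[[1,0,0,0.002,0],[1,0,0,0.004,0],[1,0,0,0.004,0]]]' |tail -3;  python3 go.py .5128 .1500 .1715 138.1
```

```text
wrist_force: [-5.5, -3.0, 10.4]
gripper_width: 0.0129
gripper_force: 62.1
t 7.45 pos [0.5131 0.1498 0.1715] yaw 138.14 tilt -1.0 w 0.0129 F [-5.5 -3.  10.4] j7 0.16
delta [ 0.0007 -0.      0.    ] turn 0.0002
```

```bash
python3 -m inch '[[[1,0,0,0.001,0],[1,0,0,0.002,0],[1,0,0,0.002,0]]]' |tail -3;  python3 go.py .5128 .1500 .1715 138.1
python3 - <<'E'
from h import *
from m1 import blob,B
im,d=eyes.snapshot("scene");C=cam("scene")
cv2.imwrite("pics/s2.png",cv2.resize(im[150:350,320:560,::-1],None,fx=3,fy=3))
im2,d2=eyes.snapshot("wrist")
cv2.imwrite("pics/w3.png",im2[:,:,::-1])
E
```

```text
wrist_force: [-7.7, -3.3, 21.4]
gripper_width: 0.0133
gripper_force: 63.7
t 7.825 pos [0.5131 0.1498 0.1714] yaw 138.14 tilt -1.0 w 0.0133 F [-7.7 -3.3 21.4] j7 0.16
delta [ 0.0007 -0.0001 -0.0002] turn 0.0002
```

View pics/w3.png

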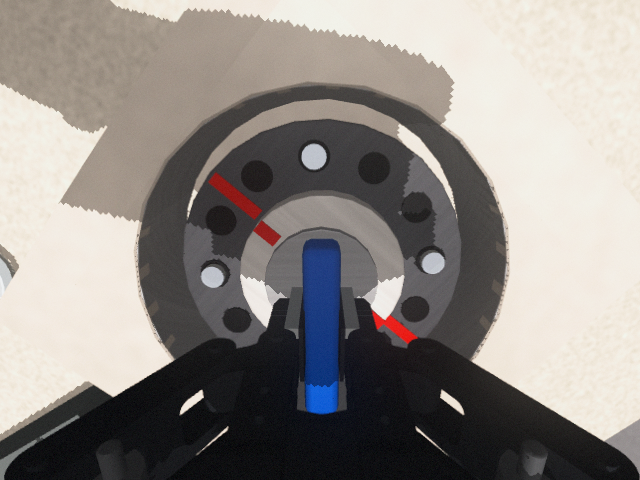

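The picture shows the flange flat on the hub, concentric at about (322,270). Contact came at TCP z 0.1715, as predicted for fully home. Now I turn anticlockwise about 68°, including the 14° of play.

```bash
python3 -m inch '[[[1,0,0,-0.002,-0.04],[1,0,0,-0.002,-0.08],[1,0,0,-0.002,-0.12],[1,0,0,-0.002,-0.16],[1,0,0,-0.002,-0.19]]]' |tail -3;  python3 go.py .5131 .1498 .1714 206
```

```text
wrist_force: [0.9, -2.4, 5.5]
gripper_width: 0.0135
gripper_force: 61.5
t 8.55 pos [0.5144 0.1497 0.1715] yaw 172.47 tilt -1.0 w 0.0135 F [ 0.9 -2.4  5.5] j7 0.68
delta [ 0.0025 -0.0002  0.0003] turn -0.1863
```

```bash
python3 -m inch '[[[1,0.001,0,0,-0.04],[1,0.002,0,0,-0.08],[1,0.002,0,0,-0.12],[1,0.002,0,0,-0.16],[1,0.002,0,0,-0.19]]]' |tail -3;python3 -m inch '[[[1,0,0,0,0],[1,0,0,0,0]]]' >/dev/null;  python3 go.py .5131 .1498 .1714 206; python3 -c "
from h import *;s=readout.observe();print(s['moment'],s['wrist_force'])
im,d=eyes.snapshot('wrist');cv2.imwrite('pics/w4.png',im[:,:,::-1])"
```

```text
wrist_force: [3.0, -0.2, 4.3]
gripper_width: 0.0128
gripper_force: 61.1
t 9.425 pos [0.5139 0.1505 0.1716] yaw -153.52 tilt -0.99999 w 0.0131 F [3.  0.3 6. ] j7 1.19
delta [ 0.0019 -0.0005  0.0004] turn 0.0027
[-0.06238223 -0.62254797 -0.03652685] [2.97238048 0.30233999 5.97736683]
```

View pics/w4.png

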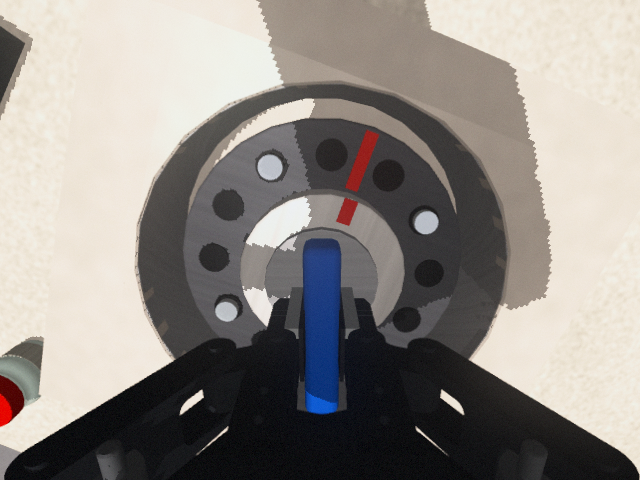

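The key, still home, stands about 19.5° past the mark line (mark at (362,165), bar vertical at (322,320)). With 14° of play taken off, the nut is at least 5° past release. I let go and withdraw upward.

```bash
python3 -m inch '[[[0,0,0,0,0],[0,0,0,0,0],[0,0,0,0,0],[0,0,0,0,0],[0,0,0,0,0]]]' |tail -3; python3 -m inch '[[[0,0,0,-0.04,0],[0,0,0,-0.1,0],[0,0,0,-0.2,0],[0,0,0,-0.3,0],[0,0,0,-0.3,0]]]' |tail -3
python3 -m inch '[[[0,-0.1,0,0,0],[0,-0.2,0,0,0],[0,-0.2,0,0,0],[0,-0.2,0,0,0]]]' >/dev/null
python3 - <<'E'
from h import *
from m1 import B,Y
s=readout.observe();print(s["time_s"],s["position"],s["wrist_force"],s["gripper_width"])
C=cam("wrist");im,d=eyes.snapshot("wrist");cv2.imwrite("pics/w5.png",im[:,:,::-1])
m=cv2.inRange(cv2.cvtColor(im,cv2.COLOR_RGB2HSV),*B)>0;P=cloud(C,d);P=P[m&(P[...,2]>.185)];P=P[np.hypot(P[:,0]-.513,P[:,1]-.15)<.06]
vx,vy,_,_=cv2.fitLine(P[:,:2].astype(np.float32),cv2.DIST_HUBER,0,.01,.01).ravel()
print(len(P),"bar top z",np.median(P[:,2]),P[:,2].std(),"c",(np.percentile(P,2,axis=0)+np.percentile(P,98,axis=0))/2,"ang",np.degrees(np.arctan2(vy,vx))%180)
E
```

```text
wrist_force: [0.2, 0.3, 0.2]
gripper_width: 0.0856
gripper_force: 0.0
wrist_force: [-0.0, -0.1, -2.5]
gripper_width: 0.0855
gripper_force: 0.0
11.225 [0.60062007 0.19479146 0.31918631] [-0.17029512 -0.03981399  1.00524184] 0.08548044762414886
2024 bar top z 0.19839787515115284 0.020308315443881696 c [0.51450081 0.15032839 0.1981413 ] ang 25.662344
```

View pics/w5.png

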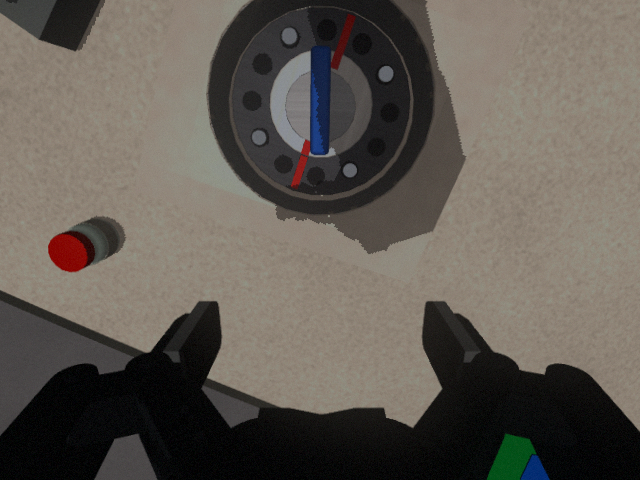

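The picture shows the key upright on the hub at (320,100). The bar top is 0.198 (expected 0.198), it sits 2 mm off axis, and it is turned about 19° past the marks. The robot is clear, so I hand in.

```bash
python3 -c "
from station import job_done;print(job_done())"
```

```text
the job is handed in; nothing more can be done
None
```

I handed the job in at about 11 s of the 48 s allowed: the blue key stands released and fully home in the nut, which I estimate is turned at least 5° past the red release marks, and the yellow key was left in the stand; the hand-in returned no verdict.

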